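Unhook a tweezer tray from the sloping rack and lay it on the packing mat

TASK

Take the purple tray down from the sloping rack: it is hooked over the ledge with its tab tucked under the guard strip, so first raise its lower end until the tray is about level while the hook is still behind the ledge, and only then lift the hook clear of the ledge and draw the tray out. Set it down gently, without dropping it, the right way up and wholly on the black mat, and let go. Leave the teal tray hanging and do not disturb the jar, the small carton or the gift box.

Things in the scene. Friction and masses are not known exactly. Their poses are not given: they have to be found in the camera images.
- tray_purple: Tray to take: shallow, purple, 60 mm wide, 170 long, 180 g, loose. x along it towards its pink tab (up the slope while hung), y across, z out of its open top; origin mid-width where the hook's front face meets the floor's underside. Floor 4 mm thick, underside z=0, x -120 to +50. Tweezers are fixed inside. Hung: slopes 20 deg, lower end towards the robot, in either bay of the rack
- tray_purple_grip (a point): Mid-width between the purple tray's side walls, at tray x=-82, z=16 mm: a good place to grip across the walls. Their outer faces are at y -30 and +30 mm (60 mm apart), from x=-120 to -10 mm, up to z=28 mm. Axes as the tray.
- tray_purple_hook (a point): Tip of the purple tray's hook, a rib under the floor 10 mm deep, 40 mm wide, from tray x=0 to +5 mm; this point is at x=+2.5, z=-10 mm. While hung, the hook is behind the ledge with 4 mm of play and the floor rests on the ledge.
- tray_purple_low (a point): Middle of the purple tray's lower end, on the floor's underside (tray x=-120, z=0). Near it a foot, a 10 mm deep rib at x -118 to -112 mm, rests on the rack's lower rail while hung; on a flat surface the tray stands level on hook and foot.
- tray_purple_tab (a point): Middle of the free end of the purple tray's pink tab, on its underside (tray x=+50, z=0). The tab is flat, 4 mm thick, 60 mm wide, from x=+10 to +50 mm; while hung its last 18 mm lie under the guard strip.
- rack: Fixed open rack, aluminium and grey, 310 mm wide along its y; origin on the table below the ledge's back top edge; x level, away from the robot at yaw 0; z up. It slopes 20 degrees, rising along +x. Two bays at y=-65 and +65 mm (within 8 mm), a tray in each. Grey end bars at y=-150 and +150 mm. The space under trays and tabs is open.
- ledge (a point): Mid-width (rack y=0) of the ledge's back top edge, 95 mm above the table; axes as the rack. The ledge is a bar 8 mm wide along the slope, 14 mm deep. The hooks hang behind (+x of) this edge. The lower rail, 24 mm wide, is centred 112 mm down the slope, its top 10 mm below the line of the ledge's top.
- guard (a point): Mid-width of the lower front edge of the guard, a dark steel strip over the tabs, 36 to 62 mm up the slope from the ledge's back edge, 10 mm above the line of the ledge's top. It leaves 6 mm over a hung tab: too little for the 10 mm hook to come off untilted. With the tray level on the ledge the tab has 17 mm of free height.
- mat: Fixed black rubber mat on the table, 260 mm (its x) by 150 mm (its y), 3 mm thick; origin at the centre of its underside.
- tray_teal: The other tray, teal with a white tab, same shape, size and axes as the purple one, loose, hanging in the other bay; it stays hanging.
- jar: Loose jar with an orange cap, 56 mm across, 85 mm tall, beyond the mat; origin at the centre of its underside. Leave alone.
- carton: Loose small brown carton, 60 x 50 x 40 mm tall, on the table left of the rack; origin at the centre of its underside. Leave alone.
- gift_box: Loose flat purple box with a lilac top, 140 x 65 x 22 mm tall, on the table left of the rack; origin at the centre of its underside. Leave alone.
There are look-alikes about, which are no part of the job. There is more than one size of the tray_teal; the job needs the smaller.

How it is judged:
On the way, in this order (a step that is already met when the one before it is completed fails the run):
1. the purple tray's lower end is raised until the tray is within 10 degrees of level, its hook still behind and at least 3 mm below the ledge's back top edge (angle between tray_purple's own z axis and vertical below 0.175 rad and z of tray_purple_hook in the frame of rack below 0.092 m and x of tray_purple_hook in the frame of rack between -0.002 and 0.03 m), for 0.1 s.
2. the hook's tip is lifted more than 3 mm above the ledge's back top edge (z of tray_purple_hook in the frame of rack above 0.098 m), for 0.1 s.
At the end, for the whole second after the job is handed in: The purple tray rests on the mat, right way up, level within 4.5 degrees, hook tip within 4 mm of the mat top, both end middles within 135 mm (mat x) and 55 mm (mat y) of the mat centre; the teal tray still hangs, within 20 mm of its start (linear speed of tray_purple below 0.02 m/s and angular speed of tray_purple below 0.1 rad/s and angle between tray_purple's own z axis and vertical below 0.08 rad and z of tray_purple_hook in the frame of mat between -0.002 and 0.007 m and x of tray_purple_low in the frame of mat between -0.135 and 0.135 m and y of tray_purple_low in the frame of mat between -0.055 and 0.055 m and x of tray_purple_tab in the frame of mat between -0.135 and 0.135 m and y of tray_purple_tab in the frame of mat between -0.055 and 0.055 m and distance of tray_teal from where it was at the start of the episode below 0.02 m and angle between tray_teal's own z axis and vertical below 0.45 rad); the robot touches nothing.
It fails at once if the purple tray is dropped: it moves faster than 0.6 m/s (a fall of about 2 cm) with no finger on it (contact force between tray_purple and the fingers below 0.05 N and linear speed of tray_purple above 0.6 m/s).
It fails at once if the teal tray is moved more than 20 mm (distance of tray_teal from where it was at the start of the episode above 0.02 m).
It fails at once if the jar is moved more than 30 mm (distance of jar from where it was at the start of the episode above 0.03 m).
It fails at once if the carton is moved more than 30 mm (distance of carton from where it was at the start of the episode above 0.03 m).
It fails at once if the gift box is moved more than 30 mm (distance of gift_box from where it was at the start of the episode above 0.03 m).
It also fails if it takes over 38 s, if anything falls off the work surface, if the arm or the gripper's body presses on something with over 40 N, if the wrist force passes 120 N, or if a joint passes its speed limit or range.

ROBOT

A 6-joint arm with a two-finger parallel gripper is mounted at the origin on the work surface. World frame = base frame: x ahead of the robot, y to its left, z up, the work surface at z = 0. Lengths are in m, angles in rad, forces in N, time in s.
With the tool pointing down it reaches from about 0.3 to 0.775 m from the base axis. Payload 14.6 kg.
Tool frame: the origin (TCP) lies on the centre line of the jaws, within the pads' length; the fingertips stand 25 mm ahead of it and the grasp point (between the pads) lies 6 mm ahead of it (r.tcp_to_tips is the distance from the TCP to the fingertips, in m); x points along the fingers, y is the direction in which the jaws open and shut, and the axes are right-handed (so a half turn about x gives the same grasp; the last joint's range is limited). The gripper opens to 94 mm and grips with 3 to 60 N. Pads are 16 mm wide; open, the fingers measure 119 mm over their backs; the gripper's body (75 mm by 177 mm) begins 78 mm behind the grasp point.
Start: joints at [-1.283, 0.3, 1.521, -0, 1.321, -0.067], TCP at [0.191, -0.516, 0.23] pointing down, gripper open.
Joint ranges: [-3.03, 3.03], [-0.79, 2.21], [0.23, 2.52], [-1.04, 4.18], [0, 3.07], [-2.55, 2.55]. Speed limits (rad/s): [2.22, 2.22, 2.57, 3.14, 3.14, 3.14].

INTERFACE

Orientations are given as a 3x3 rotation matrix whose columns are the frame's x, y, z axes.
In Python, from bench import monitor, read_camera, r gives the robot as it stands. The module is installed in compiled form; this text tells all that it offers.
- The arm moves only by the tool carry_out, never from a script. Its argument "deltas" is a list of rows, each a list of 3 entries, a list of its own where there are three numbers: the shift along the tool's x, y, z in cm, then the turn about the tool's x in degrees, then the closure in counts, from 0 (fully open) to 255 (shut). A call has 1 to 8 rows; each row is the pose to reach, as a shift and turn from the pose commanded when the call began, along the tool's axes at that moment; what a row does not reach only later rows make up. A row lasts 1/10 s, in which the tool goes at most 50 mm and 8.59 degrees, less where a joint would pass 70% of its speed; a pose out of reach is approached as far as the arm can. A call with a gripper value outside its range is refused whole. The fingers move at their own pace and stop on an object; "newtons" is the grip in N (left out, the last holds). Time passes only in rows, so rows that repeat a pose let the fingers close. It gives the time, the measured TCP pose, the force and the opening at its end, in the units of the state.
- monitor.get_state(): the state, without advancing time (a new reading comes with each control period).
- read_camera(name): name is "side" or "top" or "wrist"; returns a dict with "frame" (384x512x3 uint8, red, green, blue), "intrinsics" (3x3 intrinsics, pixels), "rvec" (rotation vector, rad) and "tvec" (3), from world to camera coordinates, as OpenCV has them. Camera axes: x right, y down, z forward; pixel columns grow to the right and rows downward; lengths in m; the calibration is good to about 2 mm. The wrist camera is an equidistant fisheye: a pixel r from the principal point sees the ray r / f radians off the axis. A picture is of the moment at which its call begins. There is no depth.
- r.hand_in(): hands the job in, once; it reports no verdict.
The state is a dict: "time": time; "joints": joint angles; "joint_vel": joint speeds; "tau": joint torques, N m; "position": TCP position; "tcp_rot": TCP orientation; "wrist_force": force on the tool from outside, world axes, zero at the start; "wrist_torque": the same for the moment, N m; "grip_width": finger opening in m.
Only numpy, scipy, OpenCV 4.12 (cv2) and the standard library are available. Lean on these libraries where they do the work, as an engineer would, in place of code of your own. Each camera call takes 0.05 s, during which the arm holds its last target.

## Working session

There is one attempt and no reset: what is moved stays moved. The work goes in short steps, Python scripts to look and compute and a tool call to move; the robot and the scene stay as the last step left them, time stands still between calls to the robot, and variables do not carry over. Pictures are saved under pics/ and viewed, and the job is handed in when it is done.

Besides the shell and the picture viewer there is one more tool, called after ">>>" as name(argument=value, ...) on one line, values as JSON. carry_out: Moves the arm, as the interface text tells. Its arguments: {"type":"object","properties":{"deltas":{"type":"array"},"newtons":{"type":"number"}},"required":["deltas"]}

```bash
mkdir -p pics
cat > h.py <<'E'
import numpy as np, cv2
from bench import monitor, read_camera, r
def snap(n):
    c=read_camera(n); np.savez(f'pics/{n}.npz',**c); return c
def save(c,fn,crop=None,s=1):
    f=c['frame'][:,:,::-1]
    if crop: f=f[crop[1]:crop[3],crop[0]:crop[2]]
    cv2.imwrite('pics/'+fn,cv2.resize(f,None,fx=s,fy=s,interpolation=cv2.INTER_CUBIC))
E
python3 - <<'E'
from h import *
s=monitor.get_state()
for k in s: print(k,np.round(s[k],4).tolist())
for n in ['side','top','wrist']:
    c=snap(n); save(c,n+'0.png',s=1.5)
    R=cv2.Rodrigues(c['rvec'])[0]; print(n,c['intrinsics'].tolist(),(-R.T@np.ravel(c['tvec'])).round(3),R.round(3).tolist())
E
```

```text
time 0.0
joints [-1.2826, 0.3005, 1.5216, -0.0, 1.3207, -0.0666]
joint_vel [-0.0005, -0.0012, -0.0, -0.0011, 0.0001, -0.0002]
tau [-0.0004, -53.1808, -35.2738, 0.0708, 0.0244, -0.0001]
position [0.191, -0.5155, 0.2299]
tcp_rot [[-0.0004, 0.3474, -0.9377], [0.0011, -0.9377, -0.3474], [-1.0, -0.0012, -0.0001]]
wrist_force [0.4169, -0.9766, 0.1859]
wrist_torque [-0.0064, -0.0128, -0.0548]
grip_width 0.0937
side [[399.07384961900425, 0.0, 255.34528870554138], [0.0, 399.07384961900425, 196.4241699561044], [0.0, 0.0, 1.0]] [0.313 0.71  0.891] [[-0.966, -0.257, -0.005], [-0.192, 0.736, -0.65], [0.171, -0.627, -0.76]]
top [[483.31438677869477, 0.0, 253.90294050141463], [0.0, 483.31438677869477, 187.62415609452074], [0.0, 0.0, 1.0]] [0.37  0.056 1.313] [[0.019, -1.0, -0.001], [-0.996, -0.018, -0.087], [0.087, 0.002, -0.996]]
wrist [[297.3186396354542, 0.0, 253.84733998276155], [0.0, 297.3186396354542, 190.58940041496538], [0.0, 0.0, 1.0]] [ 0.269 -0.487  0.383] [[0.347, -0.938, -0.002], [-0.9, -0.333, 0.282], [-0.265, -0.096, -0.959]]
```

View pics/top0.png

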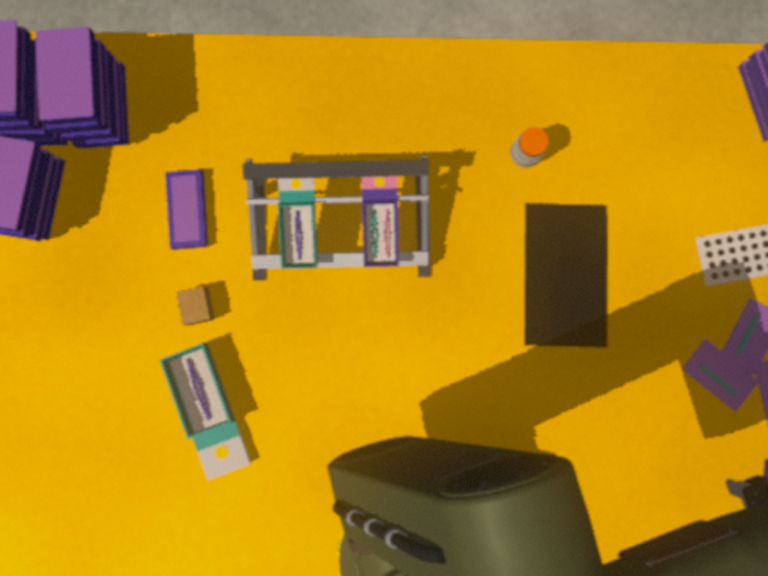

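View pics/side0.png

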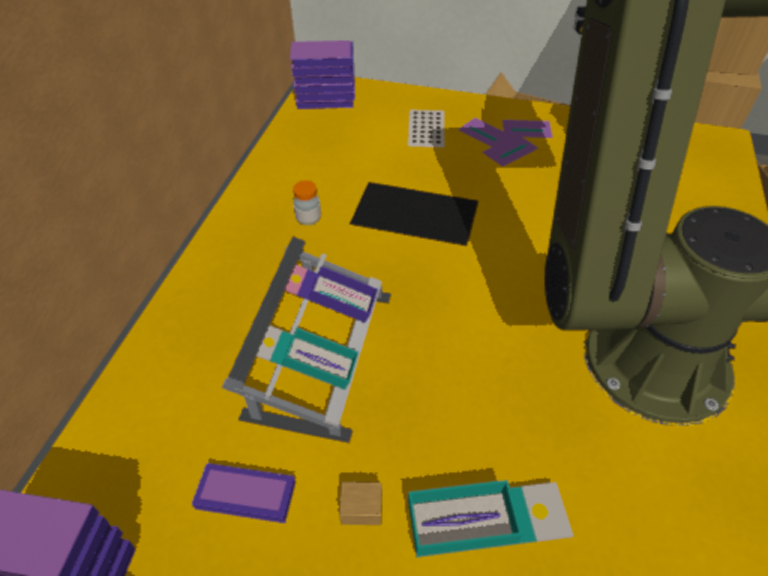

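View pics/wrist0.png

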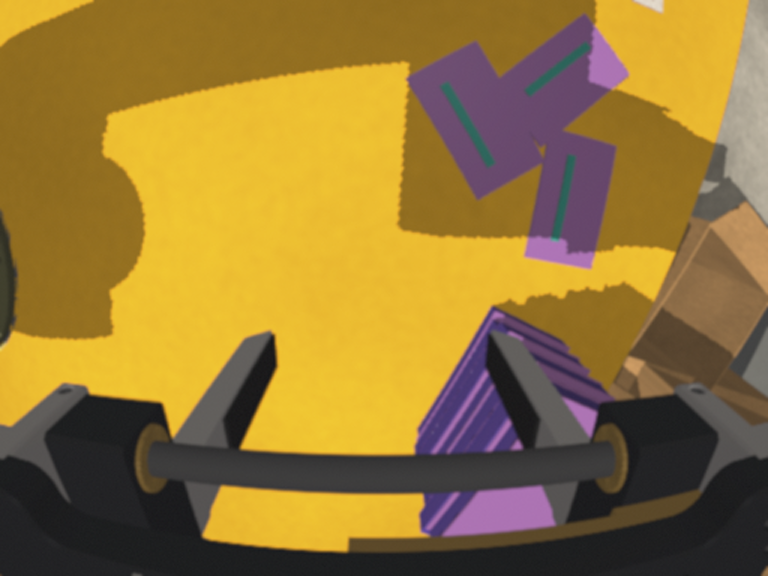

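Run:
```python
from h import *
for n,cr,s in [('top',(155,95,295,190),5),('side',(140,150,275,300),4)]:
    c=np.load(f'pics/{n}.npz'); save(c,n+'c.png',cr,s)
```

```text
(no output)
```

View pics/topc.png

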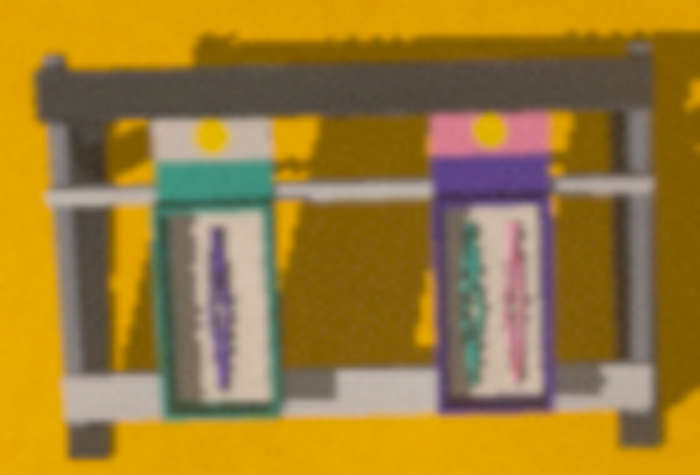

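View pics/sidec.png

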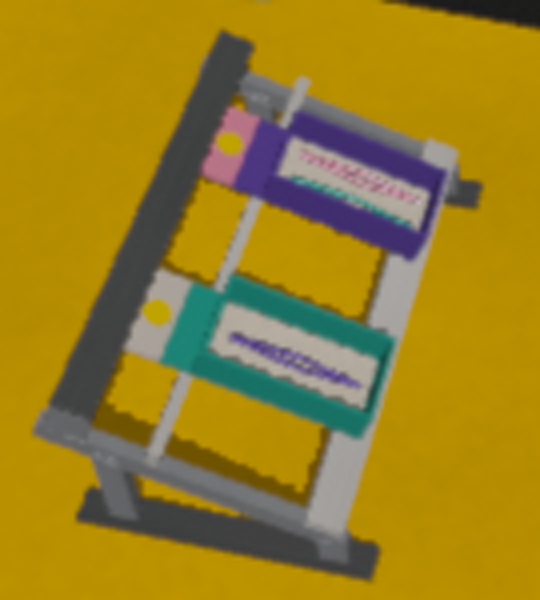

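```bash
cat > fit.py <<'E'
from h import *
from scipy.optimize import least_squares
C={n:dict(np.load(f'pics/{n}.npz')) for n in('top','side')}
off={'top':(155,95,5),'side':(140,150,4)}
a=np.radians(20);u=np.array([np.cos(a),0,np.sin(a)]);nn=np.array([-np.sin(a),0,np.cos(a)])
def proj(n,P): return cv2.projectPoints(np.float64(P).reshape(-1,3),C[n]['rvec'],C[n]['tvec'],C[n]['intrinsics'],None)[0][:,0]
def W(p,P):
    c,s=np.cos(p[2]),np.sin(p[2]); P=np.atleast_2d(P); return P@np.array([[c,s,0],[-s,c,0],[0,0,1]])+[p[0],p[1],0]
def sl(U,Y,N): return U*u+np.array([0,Y,0])+N*nn+[0,0,.095]
def tr(yb,x,y,z): return sl(.002+x,yb+y,z)
# rack: (cam, crop px, U,Y,N); tray: bay 
rack=[('top',(47,200),-.004,.155,0),('top',(652,187),-.004,-.155,0),('top',(63,376),-.100,.155,-.01),('top',(65,422),-.124,.155,-.01),('top',(655,366),-.1,-.155,-.01),('top',(655,411),-.124,-.155,-.01),
('side',(303,80),-.004,-.155,0),('side',(153,460),-.004,.155,0)]
purp=[('top',(440,411),-.12,.03,.028),('top',(553,408),-.12,-.03,.028),('top',(431,157),.01,.03,.004),('top',(550,155),.01,-.03,.004),
('side',(443,174),-.12,-.03,.028),('side',(262,122),.01,-.03,.004),('side',(238,191),.01,.03,.004)]
teal=[('top',(168,415),-.12,.03,.028),('top',(283,413),-.12,-.03,.028),('top',(158,163),.01,.03,.004),('top',(272,161),.01,-.03,.004),('side',(390,335),-.12,-.03,.028),('side',(188,287),.01,-.03,.004),('side',(165,366),.01,.03,.004)]
def f(p):
    o=[]
    for L,yb in((rack,None),(purp,p[3]),(teal,p[4])):
        for n,px,x,y,z in L:
            P=sl(x,y,z) if yb is None else tr(yb,x,y,z)
            q=proj(n,W(p,P))[0]; O=off[n]; o.append(q-(px[0]/O[2]+O[0],px[1]/O[2]+O[1]))
    return np.array(o)
if __name__=='__main__':
    s=least_squares(lambda p:f(p).ravel(),[.56,.1,0,-.065,.065],loss='soft_l1')
    p=s.x; print(p.round(4),np.degrees(p[2])); print(f(p).round(1).tolist())
    g=W(p,tr(p[3],-.082,0,.016)); print('grip',g, 'hook0',W(p,tr(p[3],0,0,0)))
    def ray(n,px,z):
        c=C[n];R=cv2.Rodrigues(c['rvec'])[0];o=-R.T@c['tvec'].ravel();d=R.T@np.linalg.inv(c['intrinsics'])@[px[0],px[1],1];return o+d*(z-o[2])/d[2]
    for q in[(526,204),(607,206),(607,346),(526,345)]: print('mat',ray('top',np.array(q)/1.5,.003).round(4))
    for q in[(368,183),(477,200),(467,243),(351,222)]: print('matS',ray('side',np.array(q)/1.5,.003).round(4))
    np.save('p.npy',p)
E
python3 fit.py
```

```text
[ 0.6205  0.137   0.0453 -0.0717  0.0679] 2.5970342989741284
[[-0.4, -0.9], [-0.2, -1.5], [-0.2, -0.3], [0.0, -0.7], [-0.7, -1.5], [-0.6, -1.6], [0.4, -1.2], [0.9, -2.0], [-0.8, 0.8], [-0.0, 0.8], [-0.5, -0.3], [-0.7, -0.6], [2.1, -1.1], [0.1, -1.0], [-0.6, -1.8], [-0.9, 1.5], [-0.5, 1.2], [-0.8, -0.1], [-0.0, -0.3], [3.1, 0.3], [2.2, -1.9], [-0.1, -1.9]]
grip [[0.54319769 0.06172552 0.08267347]] hook0 [[0.62564004 0.06546493 0.09568404]]
mat [ 0.6319 -0.2034  0.003 ]
mat [ 0.6309 -0.3515  0.003 ]
mat [ 0.3757 -0.3493  0.003 ]
mat [ 0.3748 -0.2036  0.003 ]
matS [ 0.6334 -0.3427  0.003 ]
matS [ 0.3793 -0.3465  0.003 ]
matS [ 0.3779 -0.2048  0.003 ]
matS [ 0.633  -0.2056  0.003 ]
```

```bash
sed -i 's#px\[0\]/O\[2\]+O\[0\],px\[1\]/O\[2\]+O\[1\]#(px[0]+.5)/O[2]-.5+O[0],(px[1]+.5)/O[2]-.5+O[1]#' fit.py; python3 fit.py | head -4
python3 - <<'E'
from fit import *
p=np.load('p.npy')
for n in('top','side'):
    c=C[n];O=off[n]
    im=cv2.resize(c['frame'][:,:,::-1],None,fx=4,fy=4,interpolation=cv2.INTER_CUBIC)
    def ln(A,B,col):
        q=proj(n,W(p,[A,B])); q=((q+.5)*4-.5).round().astype(int); cv2.line(im,tuple(map(int,q[0])),tuple(map(int,q[1])),col,1,cv2.LINE_AA)
    for yb in p[3:5]:
        for pts in ([(-.12,.03,.028),(-.12,-.03,.028),(-.01,-.03,.028),(-.01,.03,.028)],[(.01,.03,.004),(.01,-.03,.004),(.05,-.03,.004),(.05,.03,.004)],[(-.12,.03,0),(-.12,-.03,0)]):
            for i in range(len(pts)): ln(tr(yb,*pts[i]),tr(yb,*pts[i-1]),(0,255,255))
    for U,N in((0,0),(-.008,0),(-.1,-.01),(-.124,-.01),(.036,.01),(.062,.01)): ln(sl(U,-.155,N),sl(U,.155,N),(0,0,255))
    x,y=(155,95) if n=='top' else (140,150)
    cv2.imwrite(f'pics/ov_{n}.png',im[y*4:y*4+(400 if n=='top' else 600),x*4:x*4+600])
E
```

```text
[ 0.6215  0.1379  0.0453 -0.0719  0.0676] 2.595236484124037
[[-0.3, -0.8], [-0.1, -1.5], [-0.2, -0.3], [0.1, -0.6], [-0.7, -1.4], [-0.6, -1.6], [0.4, -0.7], [0.7, -1.4], [-0.7, 0.8], [0.1, 0.8], [-0.4, -0.3], [-0.6, -0.5], [2.1, -0.6], [0.0, -0.6], [-0.7, -1.3], [-0.7, 1.5], [-0.3, 1.2], [-0.7, -0.1], [0.2, -0.3], [3.1, 0.8], [2.1, -1.4], [-0.2, -1.4]]
grip [[0.54418397 0.06240891 0.08267347]] hook0 [[0.62662644 0.06614574 0.09568404]]
mat [ 0.6319 -0.2034  0.003 ]
```

View pics/ov_top.png

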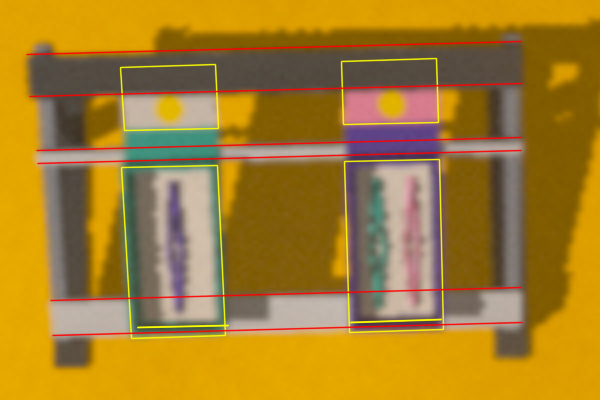

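View pics/ov_side.png

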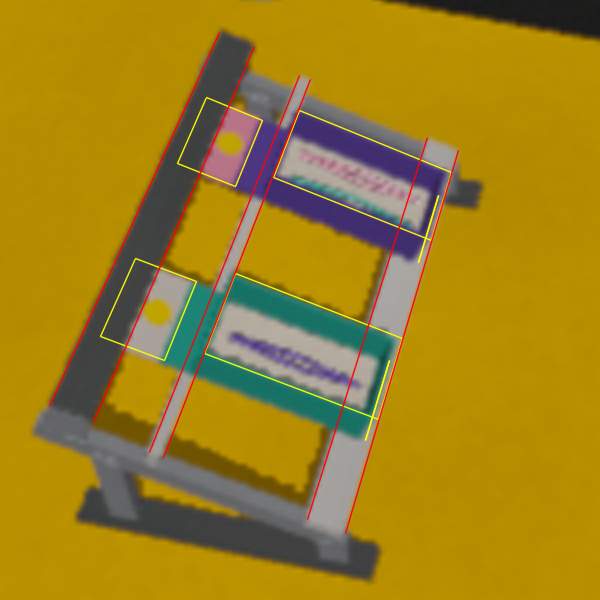

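>>> carry_out(deltas=[[[0,-41.9,-53.2],17.7,0],[[0,-41.9,-53.2],17.7,0],[[0,-41.9,-53.2],17.7,0],[[0,-41.9,-53.2],17.7,0],[[0,-41.9,-53.2],17.7,0],[[0,-41.9,-53.2],17.7,0],[[0,-41.9,-53.2],17.7,0],[[0,-41.9,-53.2],17.7,0]])

```text
time: 0.95
position: [0.399, -0.1748, 0.2306]
tcp_rot: [[0.0, 0.046, -0.999], [-0.0, -0.999, -0.046], [-1.0, 0.0, -0.0]]
wrist_force: [0.5, -1.2, -0.1]
grip_width: 0.094
```

>>> carry_out(deltas=[[[4,-21.5,-14.5],0,0],[[4,-21.5,-14.5],0,0],[[4,-21.5,-14.5],0,0],[[4,-21.5,-14.5],0,0],[[4,-21.5,-14.5],0,0],[[4,-21.5,-14.5],0,0],[[4,-21.5,-14.5],0,0],[[4,-21.5,-14.5],0,0]])

```text
time: 1.75
position: [0.533, 0.0439, 0.1905]
tcp_rot: [[-0.0, 0.046, -0.999], [-0.0, -0.999, -0.046], [-1.0, 0.0, 0.0]]
wrist_force: [0.0, -0.2, -0.4]
grip_width: 0.0941
```

Run:
```python
from h import *
s=monitor.get_state();print(s['position'],s['wrist_force'],s['joints'])
save(snap('wrist'),'w1.png',s=1.5); save(snap('side'),'s1.png',s=1.5)
```

```text
[0.53303197 0.04387358 0.19045774] [ 0.0264902  -0.17704042 -0.39747063] [ 1.37325310e-02  3.02741942e-01  1.61350318e+00 -2.17208598e-04
  1.22575455e+00  1.53886177e+00]
```

View pics/w1.png

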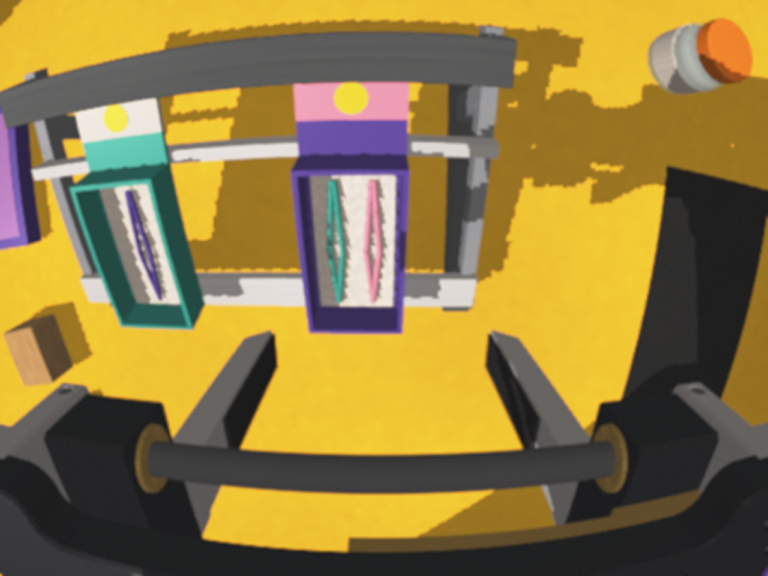

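View pics/s1.png

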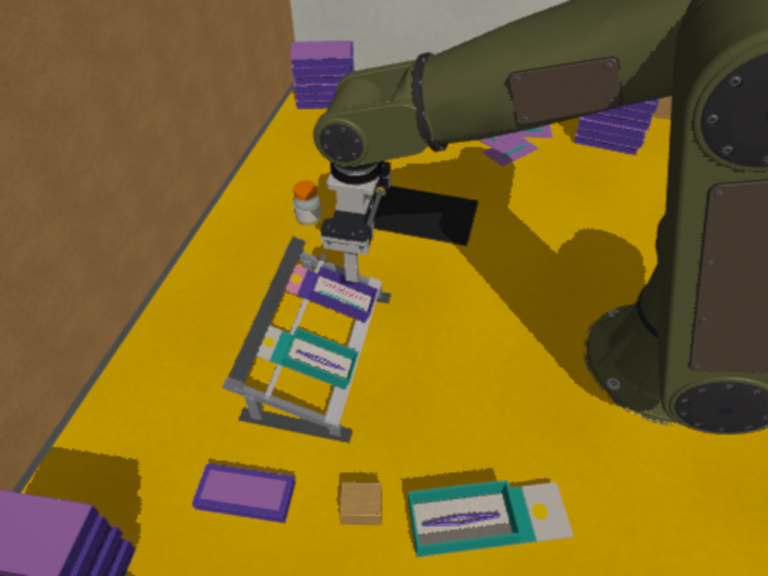

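Run:
```python
from fit import *
c=np.load('pics/wrist.npz')
def pw(P): return cv2.fisheye.projectPoints(np.float64(P).reshape(-1,1,3),c['rvec'],c['tvec'],c['intrinsics'],np.zeros(4))[0][:,0]
p0=np.load('p.npy')
pr=[((310,332),(-.12,.03,.028)),((404,331),(-.12,-.03,.028)),((293,170),(-.01,.03,.028)),((409,169),(-.01,-.03,.028)),((299,121),(.01,.03,.004)),((407,122),(.01,-.03,.004))]
te=[((122,325),(-.12,.03,.028)),((193,327),(-.12,-.03,.028)),((73,186),(-.01,.03,.028)),((153,179),(-.01,-.03,.028))]
rk=[((31,174),(-.004,.155,0)),((497,149),(-.004,-.155,0)),((93,302),(-.124,.155,-.01)),((475,304),(-.124,-.155,-.01))]
def res(p):
    o=[]
    for m,x in pr:o.append(pw(W(p,tr(p[3],*x)))[0]-(np.array(m)+.5)/1.5+.5)
    for m,x in te:o.append(pw(W(p,tr(p[4],*x)))[0]-(np.array(m)+.5)/1.5+.5)
    for m,x in rk:o.append(pw(W(p,sl(*x)))[0]-(np.array(m)+.5)/1.5+.5)
    return np.array(o)
print(res(p0).round(1).tolist())
s=least_squares(lambda p:res(p).ravel(),p0,loss='soft_l1');p=s.x
print(p.round(4),res(p).round(1).tolist())
q=(p+p0)/2
for k in(p,p0,q): print(W(k,tr(k[3],-.082,0,.016)),np.degrees(k[2]))
```

```text
[[-1.8, 2.2], [-2.3, 3.2], [-3.8, 2.8], [-2.1, 2.4], [-4.3, 1.9], [-1.7, -0.1], [-0.2, 3.4], [0.5, 3.9], [-2.5, 3.6], [-2.1, 2.5], [0.3, 1.7], [0.0, 0.9], [-2.9, 0.6], [-2.2, 1.0]]
[ 0.6236  0.1369  0.0413 -0.0732  0.0668] [[0.0, 0.5], [-0.2, 1.6], [-0.8, 0.2], [1.1, 0.3], [-1.4, -0.5], [1.4, -2.0], [0.4, 1.3], [1.4, 1.9], [-1.3, 0.8], [-0.4, -0.3], [0.8, -0.9], [1.3, -0.6], [-2.9, -1.5], [-1.5, -0.3]]
[[0.54601178 0.06038415 0.08267347]] 2.363583157826556
[[0.54418397 0.06240891 0.08267347]] 2.595236484124037
[[0.54509908 0.06139643 0.08267347]] 2.4794098209752966
```

>>> carry_out(deltas=[[[0,-1.65,-1.4],0,0],[[0,-1.65,-1.4],0,0],[[3,-1.65,-1.4],0,0],[[6,-1.65,-1.4],0,0],[[8,-1.65,-1.4],0,0],[[9.3,-1.65,-1.4],0,0],[[10.1,-1.65,-1.4],0,0],[[10.1,-1.65,-1.4],0,0]])

```text
time: 2.65
position: [0.5464, 0.0613, 0.0892]
tcp_rot: [[-0.001, 0.045, -0.999], [-0.0, -0.999, -0.045], [-1.0, 0.0, 0.001]]
wrist_force: [-0.2, -0.3, 0.5]
grip_width: 0.0937
```

Run:
```python
from h import *
s=monitor.get_state();print(s['position'],s['wrist_force'])
save(snap('wrist'),'w2.png',s=1.5); save(snap('side'),'s2.png',(190,120,290,220),6)
```

```text
[0.54639769 0.06133798 0.08919976] [-0.23573559 -0.32283748  0.46580376]
```

View pics/w2.png

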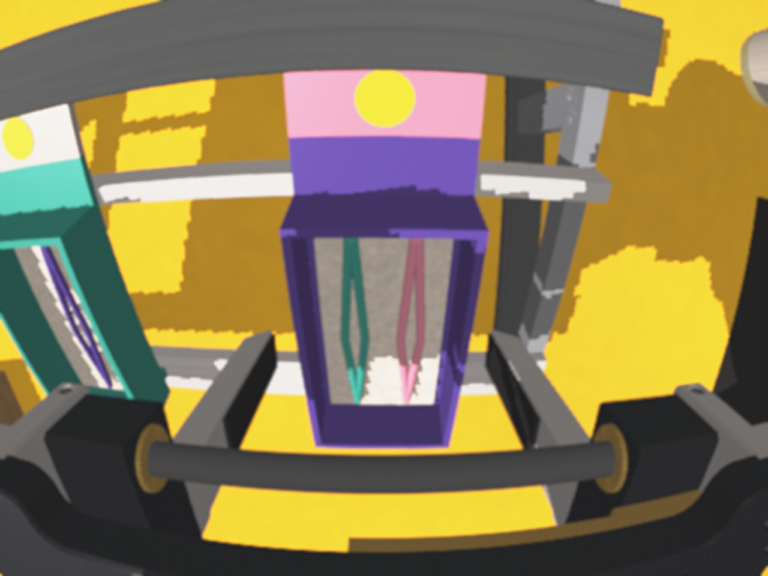

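View pics/s2.png

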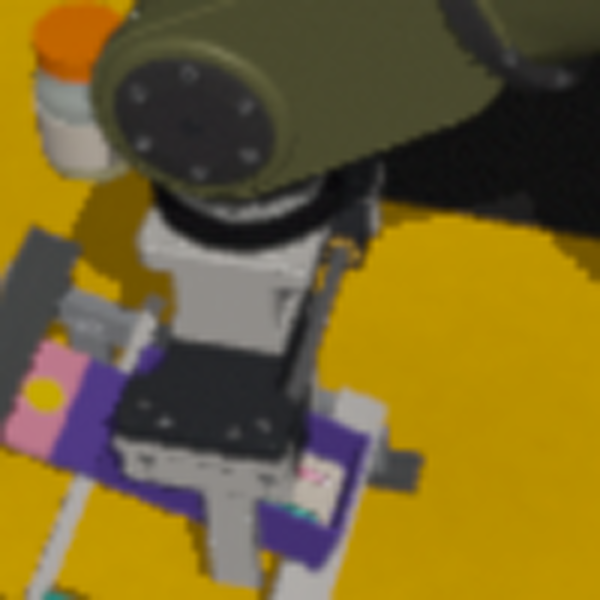

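>>> carry_out(deltas=[[[0,0,0],0,80],[[0,0,0],0,150],[[0,0,0],0,255],[[0,0,0],0,255],[[0,0,0],0,255],[[0,0,0],0,255],[[0,0,0],0,255]], newtons=5)

```text
time: 3.45
position: [0.5467, 0.0618, 0.0896]
tcp_rot: [[0.0, 0.046, -0.999], [0.0, -0.999, -0.046], [-1.0, -0.0, -0.0]]
wrist_force: [0.1, -0.3, 1.7]
grip_width: 0.0595
```

>>> carry_out(deltas=[[[-0.3,0,-0.1],0,255],[[-0.7,0,-0.1],0,255],[[-1.1,0,-0.2],0,255],[[-1.5,0,-0.3],0,255],[[-1.5,0,-0.3],0,255]])

```text
time: 3.95
position: [0.5501, 0.0619, 0.1052]
tcp_rot: [[0.001, 0.046, -0.999], [0.0, -0.999, -0.046], [-1.0, -0.0, -0.001]]
wrist_force: [1.3, 0.7, 0.0]
grip_width: 0.0602
```

Run:
```python
from h import *
s=monitor.get_state();print(s['position'],s['wrist_force'],s['wrist_torque'],s['grip_width'])
save(snap('wrist'),'w3.png',s=1.5); save(snap('side'),'s3.png',(170,120,290,240),5)
```

```text
[0.55009213 0.06194761 0.105201  ] [1.2974694  0.73519987 0.04946501] [-0.03807856 -0.18536284  0.03676215] 0.06022486030944724
```

View pics/w3.png

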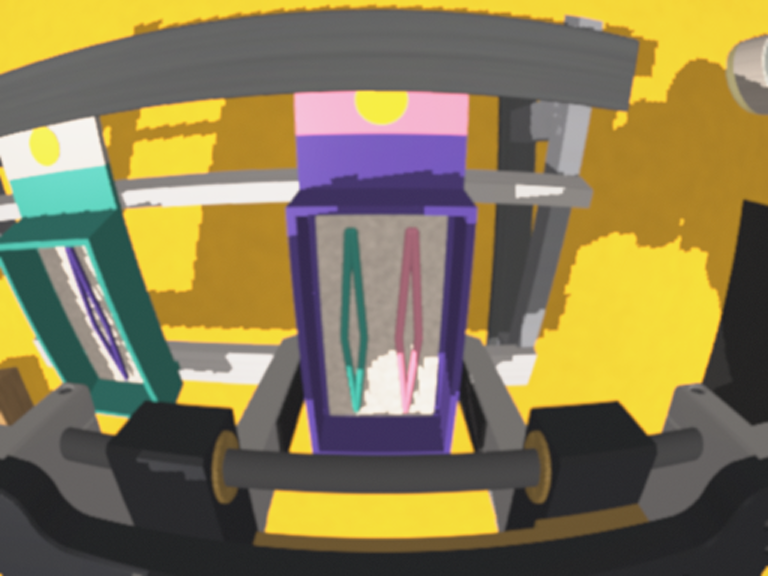

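View pics/s3.png

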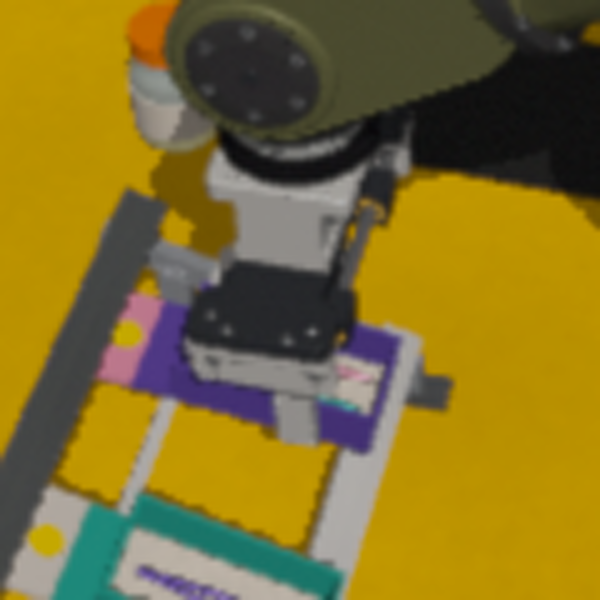

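```bash
cat > est.py <<'E'
from fit import *
def est(m,n='wrist',sc=1.5,o=(0,0)):
    c=np.load(f'pics/{n}.npz'); M=np.array([(-.12,.03,.028),(-.12,-.03,.028),(-.01,.03,.028),(-.01,-.03,.028),(.01,.03,.004),(.01,-.03,.004)])
    m=(np.array(m)+.5)/sc-.5+np.array(o)
    def T(q,M):
        cp,sp=np.cos(q[3]),np.sin(q[3]); M=np.atleast_2d(M)
        P=np.c_[cp*M[:,0]-sp*M[:,2],M[:,1],sp*M[:,0]+cp*M[:,2]]
        c_,s_=np.cos(q[4]),np.sin(q[4]); return np.c_[c_*P[:,0]-s_*P[:,1],s_*P[:,0]+c_*P[:,1],P[:,2]]+q[:3]
    def pj(P):
        if n=='wrist': return cv2.fisheye.projectPoints(P.reshape(-1,1,3),c['rvec'],c['tvec'],c['intrinsics'],np.zeros(4))[0][:,0]
        return proj(n,P)
    s=least_squares(lambda q:(pj(T(q,M))-m).ravel(),[.6,.06,.1,.2,.045])
    q=s.x; print('origin',q[:3].round(4),'pitch/yaw deg',np.degrees(q[3:]).round(1),'res',np.abs(s.fun).max().round(2))
    hk=T(q,(.0025,0,-.01))[0]; g=T(q,(-.082,0,.016))[0]; print('hook',hk.round(4),'grip',g.round(4),'low',T(q,(-.12,0,0)).round(4),'tab',T(q,(.05,0,0)).round(4))
    p=np.load('p.npy'); d=hk-[p[0],p[1],0]; print('hook rack x',(np.cos(p[2])*d[0]+np.sin(p[2])*d[1]).round(4),'z',hk[2].round(4))
E
python3 -c "
from est import *
est([(313,455),(451,455),(289,208),(474,207),(298,136),(468,136)])"
```

```text
origin [0.632  0.0657 0.0929] pitch/yaw deg [9.  2.6] res 1.69
hook [0.636  0.0659 0.0834] grip [0.5486 0.0619 0.0959] low [[0.5136 0.0603 0.0742]] tab [[0.6813 0.068  0.1007]]
hook rack x 0.0112 z 0.0834
```

>>> carry_out(deltas=[[[-0.3,0,0],0,255],[[-0.6,0,0],0,255],[[-0.9,0,0],0,255],[[-1.2,0,0],0,255],[[-1.2,0,0],0,255],[[-1.2,0,0],0,255]])

```text
time: 4.65
position: [0.5498, 0.0619, 0.1167]
tcp_rot: [[0.0, 0.046, -0.999], [0.0, -0.999, -0.046], [-1.0, -0.0, -0.0]]
wrist_force: [0.3, -0.9, -0.0]
grip_width: 0.0598
```

Run:
```python
from h import *
s=monitor.get_state();print(s['position'],s['wrist_force'],s['wrist_torque'],s['grip_width'])
save(snap('wrist'),'w4.png',s=1.5); save(snap('side'),'s4.png',(170,120,290,240),5)
```

```text
[0.54975024 0.06192656 0.11666084] [ 0.29217116 -0.94018547 -0.03001054] [ 0.07183978 -0.017086    0.03648735] 0.05981628550182476
```

View pics/w4.png

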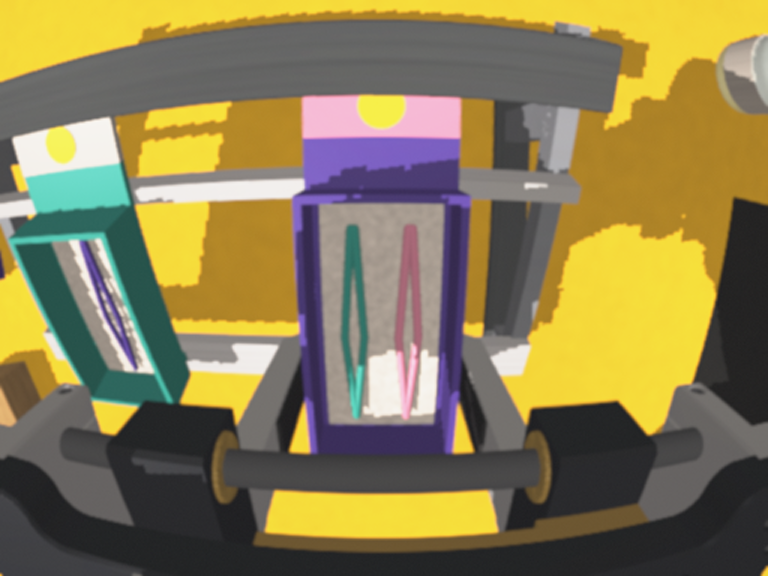

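View pics/s4.png

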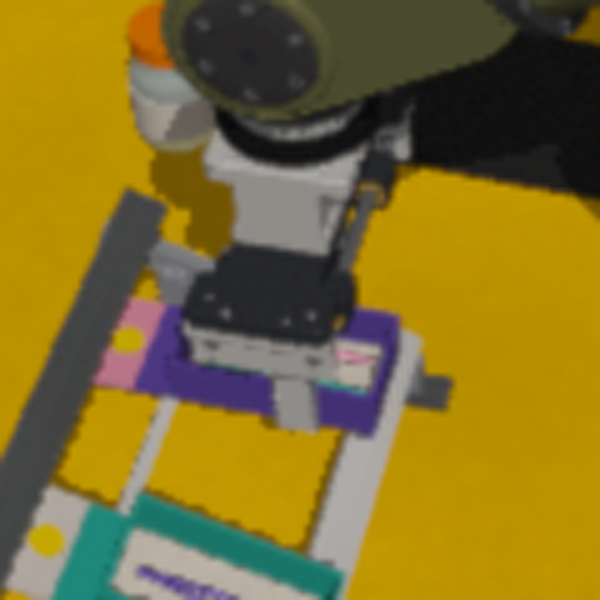

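```bash
python3 -c "
from est import *
est([(315,457),(447,457),(293,194),(469,194),(303,138),(461,138)])"
```

```text
origin [0.6312 0.0659 0.0922] pitch/yaw deg [1.7 2.5] res 2.28
hook [0.634  0.0661 0.0823] grip [0.5488 0.0623 0.1057] low [[0.5114 0.0607 0.0886]] tab [[0.6811 0.0681 0.0936]]
hook rack x 0.0092 z 0.0823
```

>>> carry_out(deltas=[[[-0.15,0,0],0,255],[[-0.3,0,0],0,255],[[-0.3,0,0],0,255]])

```text
time: 5.05
position: [0.5497, 0.0619, 0.1196]
tcp_rot: [[0.0, 0.046, -0.999], [-0.0, -0.999, -0.046], [-1.0, 0.0, -0.0]]
wrist_force: [-0.1, 0.3, -1.4]
grip_width: 0.06
```

>>> carry_out(deltas=[[[0,0,0],0,255],[[0,0,0],0,255],[[0,0,0],0,255],[[0,0,0],0,255]], newtons=50)

```text
time: 5.45
position: [0.5497, 0.0619, 0.1195]
tcp_rot: [[-0.0, 0.046, -0.999], [0.0, -0.999, -0.046], [-1.0, -0.0, 0.0]]
wrist_force: [-1.1, -0.4, -1.5]
grip_width: 0.0595
```

Run:
```python
from h import *
s=monitor.get_state();print(s['position'],s['wrist_force'],s['wrist_torque'],s['grip_width'])
save(snap('wrist'),'w5.png',s=1.5)
```

```text
[0.54965011 0.06191536 0.11950425] [-1.05510837 -0.370579   -1.47377165] [-0.02893026  0.01548633 -0.013348  ] 0.05952763920170083
```

View pics/w5.png

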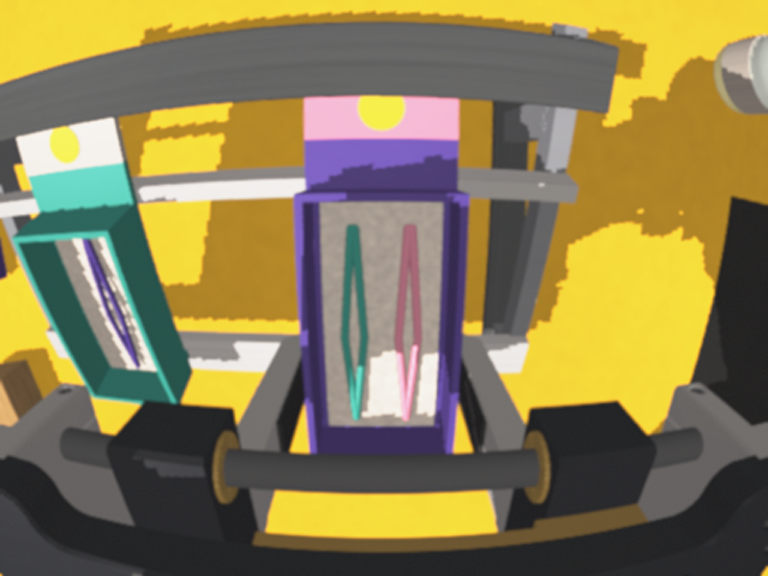

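>>> carry_out(deltas=[[[-0.4,0,0],0,255],[[-0.8,0,0],0,255],[[-1.2,0,0],0,255],[[-1.45,0,0],0,255],[[-1.45,0,0],0,255],[[-1.45,0,0],0,255]])

```text
time: 6.1
position: [0.5496, 0.0619, 0.1339]
tcp_rot: [[-0.0, 0.046, -0.999], [0.0, -0.999, -0.046], [-1.0, -0.0, 0.0]]
wrist_force: [-0.7, 0.1, -1.3]
grip_width: 0.0593
```

Run:
```python
from h import *
s=monitor.get_state();print(s['position'],s['wrist_force'],s['wrist_torque'],s['grip_width'])
save(snap('wrist'),'w6.png',s=1.5); save(snap('side'),'s6.png',(170,120,290,240),5)
```

```text
[0.54961603 0.06192446 0.13394727] [-0.71400016  0.11455374 -1.26913482] [ 0.04644934  0.0713538  -0.00010832] 0.05932479481747239
```

View pics/w6.png

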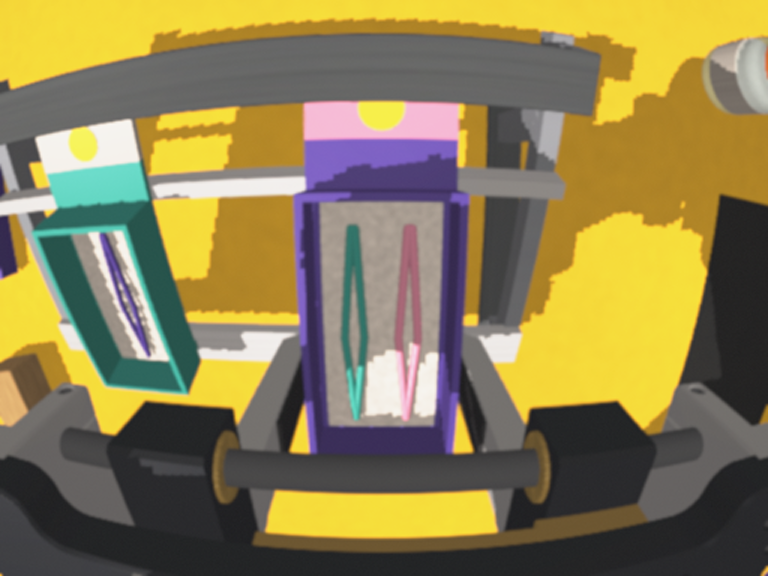

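View pics/s6.png

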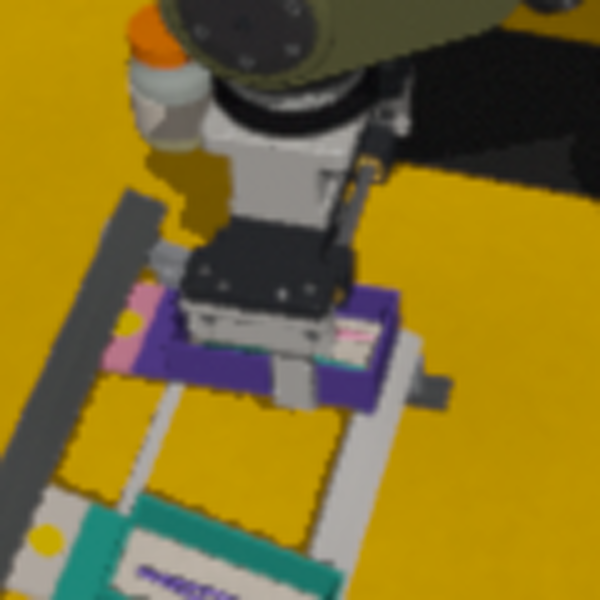

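```bash
python3 -c "
from est import *
est([(315,458),(447,458),(295,193),(468,193),(304,140),(459,140)])"
```

```text
origin [0.6303 0.0659 0.1064] pitch/yaw deg [-0.1  2.5] res 2.48
hook [0.6327 0.066  0.0964] grip [0.5484 0.0623 0.1226] low [[0.5104 0.0606 0.1066]] tab [[0.6802 0.0681 0.1063]]
hook rack x 0.008 z 0.0964
```

>>> carry_out(deltas=[[[-0.1,0,0],0,255],[[-0.1,0,0],0,255],[[-0.1,0,0],0,255]])

```text
time: 6.5
position: [0.5496, 0.0619, 0.135]
tcp_rot: [[-0.0, 0.046, -0.999], [0.0, -0.999, -0.046], [-1.0, -0.0, 0.0]]
wrist_force: [-0.2, 0.9, -2.1]
grip_width: 0.0596
```

>>> carry_out(deltas=[[[0,0,0.4],0,255],[[0,0,0.8],0,255],[[0,0,1.2],0,255],[[0,0,1.6],0,255],[[0,0,1.6],0,255]])

```text
time: 7.0
position: [0.5332, 0.0612, 0.1351]
tcp_rot: [[-0.0, 0.046, -0.999], [-0.0, -0.999, -0.046], [-1.0, 0.0, 0.0]]
wrist_force: [-0.5, -0.8, -2.0]
grip_width: 0.0599
```

>>> carry_out(deltas=[[[0,0,0.8],0,255],[[0,0,1.8],0,255],[[0,0,3],0,255],[[0,0,4.5],0,255],[[-1.5,0,6],0,255],[[-4,0,8],0,255],[[-5,0,8],0,255],[[-5,0,8],0,255]])

```text
time: 7.8
position: [0.4541, 0.0576, 0.1864]
tcp_rot: [[0.003, 0.046, -0.999], [0.0, -0.999, -0.046], [-1.0, -0.0, -0.003]]
wrist_force: [0.6, 0.5, -2.6]
grip_width: 0.0593
```

Run:
```python
from h import *
s=monitor.get_state();print(s['position'],s['wrist_force'],s['wrist_torque'],s['grip_width'])
save(snap('wrist'),'w7.png',s=1.5); save(snap('side'),'s7.png',s=1.5)
```

```text
[0.45405569 0.05755734 0.18635772] [ 0.56772607  0.54894968 -2.56943745] [0.03743967 0.0688637  0.02803427] 0.059313652198927765
```

View pics/w7.png

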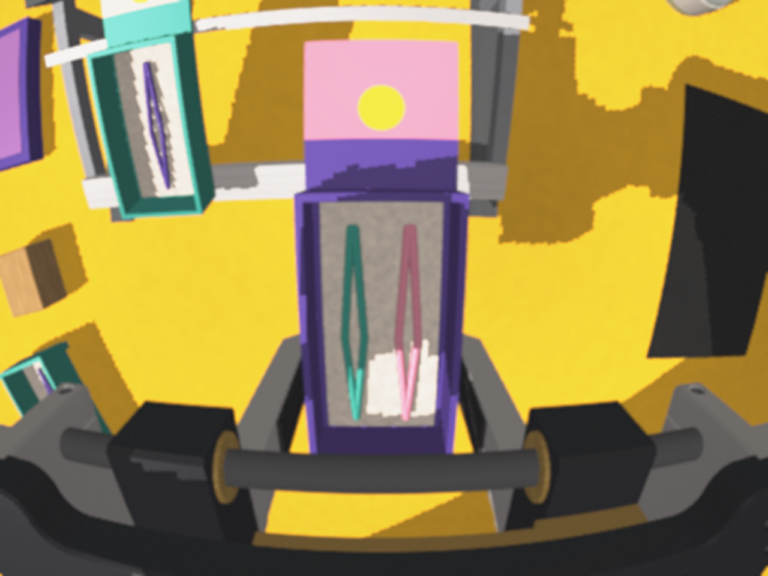

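View pics/s7.png

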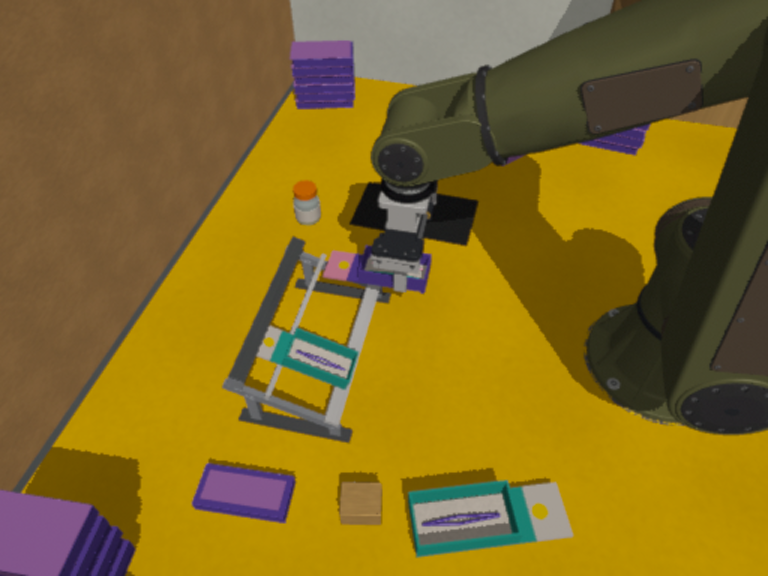

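>>> carry_out(deltas=[[[0,1,0],0,255],[[0,4,0],0,255],[[0,8,0.3],1,255],[[0,12,0.5],2,255],[[0,16,0.7],2.6,255],[[0,20,0.9],2.6,255],[[0,24,1.1],2.6,255],[[0,28,1.2],2.6,255]])

```text
time: 8.7
position: [0.4539, -0.225, 0.1839]
tcp_rot: [[-0.001, 0.0, -1.0], [0.001, -1.0, -0.0], [-1.0, -0.001, 0.001]]
wrist_force: [1.0, 0.6, -1.5]
grip_width: 0.0597
```

>>> carry_out(deltas=[[[0,3,0],0,255],[[0,5,0],0,255],[[1.5,5.4,0],0,255],[[4,5.4,0],0,255],[[7,5.4,0],0,255],[[9,5.4,0],0,255],[[10,5.4,0],0,255],[[10,5.4,0],0,255]])

```text
time: 9.5
position: [0.4539, -0.2768, 0.0834]
tcp_rot: [[-0.002, 0.0, -1.0], [0.002, -1.0, -0.0], [-1.0, -0.002, 0.002]]
wrist_force: [-1.1, -0.3, -2.2]
grip_width: 0.06
```

Run:
```python
from h import *
s=monitor.get_state();print(s['position'],s['wrist_force'],s['wrist_torque'],s['grip_width'])
save(snap('wrist'),'w8.png',s=1.5); save(snap('side'),'s8.png',(190,80,350,200),4.5);save(snap('top'),'t8.png',s=1.5)
```

```text
[ 0.45388622 -0.27676181  0.08339242] [-1.08124247 -0.27251555 -2.21327773] [ 0.00636613  0.13890361 -0.01478991] 0.06002417243672479
```

View pics/w8.png

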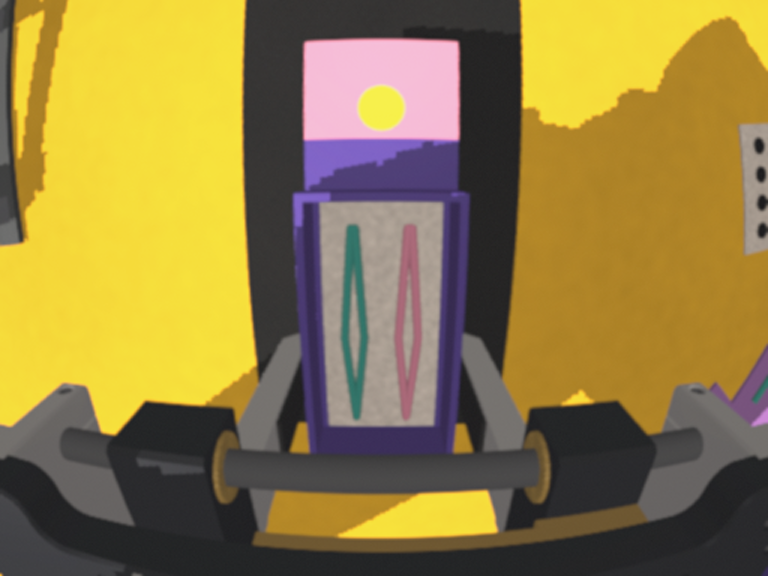

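View pics/s8.png

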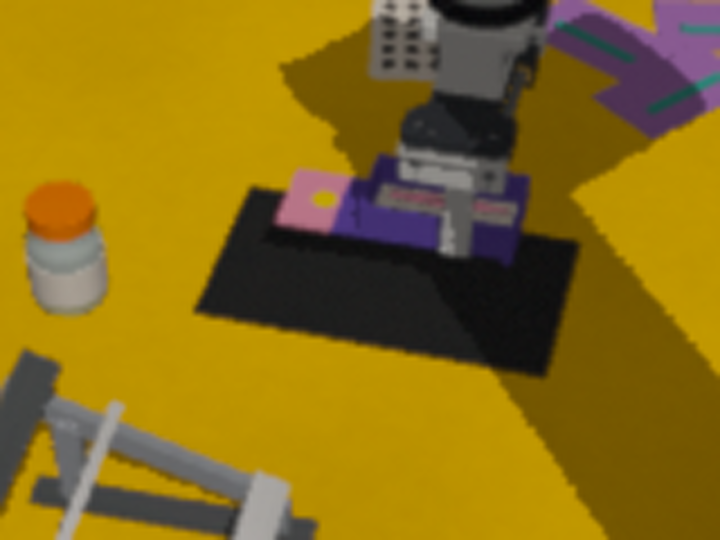

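View pics/t8.png

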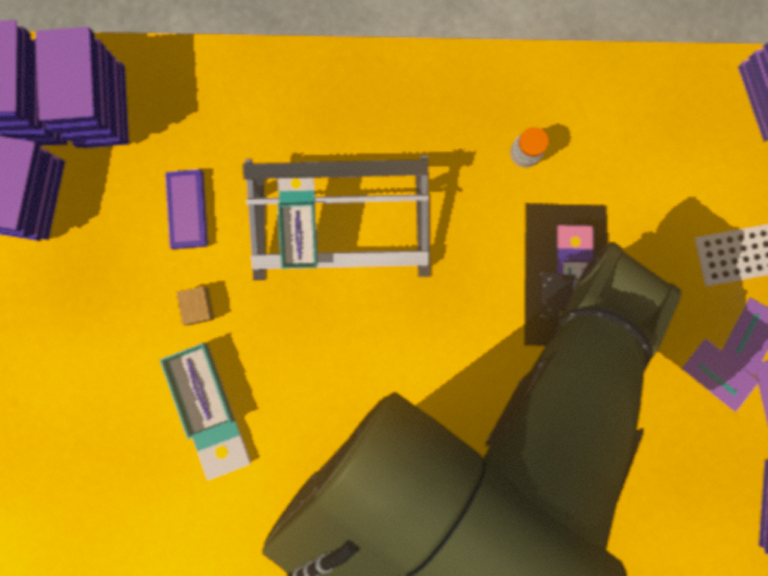

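>>> carry_out(deltas=[[[1.5,0,-0.3],0,255],[[3,0,-0.3],0,255],[[3.8,0,-0.3],0,255],[[4.2,0,-0.3],0,255],[[4.4,0,-0.3],0,255],[[4.4,0,-0.3],0,255]])

```text
time: 10.25
position: [0.4578, -0.2768, 0.0411]
tcp_rot: [[0.0, 0.001, -1.0], [-0.0, -1.0, -0.001], [-1.0, 0.0, -0.0]]
wrist_force: [0.1, 0.3, -1.7]
grip_width: 0.0597
```

>>> carry_out(deltas=[[[0.1,0,0],0,255],[[0.2,0,0],0,255],[[0.2,0,0],0,255]])

```text
time: 10.55
position: [0.4577, -0.2768, 0.0391]
tcp_rot: [[0.0, 0.0, -1.0], [-0.0, -1.0, -0.0], [-1.0, 0.0, -0.0]]
wrist_force: [0.5, -1.0, -1.6]
grip_width: 0.0596
```

>>> carry_out(deltas=[[[0.1,0,0],0,255],[[0.2,0,0],0,255],[[0.2,0,0],0,255]])

```text
time: 10.85
position: [0.4577, -0.2768, 0.0374]
tcp_rot: [[0.0, 0.001, -1.0], [-0.0, -1.0, -0.001], [-1.0, 0.0, -0.0]]
wrist_force: [-3.7, 1.2, 5.2]
grip_width: 0.0599
```

>>> carry_out(deltas=[[[0.05,0,0],0,255],[[0.1,0,0],0,255],[[0.1,0,0],0,255]])

```text
time: 11.15
position: [0.4577, -0.2769, 0.0366]
tcp_rot: [[0.0, 0.001, -1.0], [-0.0, -1.0, -0.001], [-1.0, 0.0, -0.0]]
wrist_force: [-5.8, 0.7, 7.8]
grip_width: 0.06
```

>>> carry_out(deltas=[[[0,0,0],0,255],[[0,0,0],0,255],[[0,0,0],0,255],[[0,0,0],0,255]], newtons=5)

```text
time: 11.55
position: [0.4578, -0.2769, 0.0364]
tcp_rot: [[0.0, 0.001, -1.0], [-0.0, -1.0, -0.001], [-1.0, 0.0, -0.0]]
wrist_force: [-3.5, 0.3, 5.7]
grip_width: 0.0601
```

Run:
```python
from h import *
s=monitor.get_state();print(s['position'],s['wrist_force'],s['wrist_torque'],s['grip_width'])
save(snap('wrist'),'w9.png',s=1.5); save(snap('side'),'s9.png',(190,80,350,200),4.5)
```

```text
[ 0.45775228 -0.27694662  0.03643697] [-3.52730188  0.34217114  5.68396106] [0.14607186 0.53351505 0.03175042] 0.06007052221399274
```

View pics/w9.png

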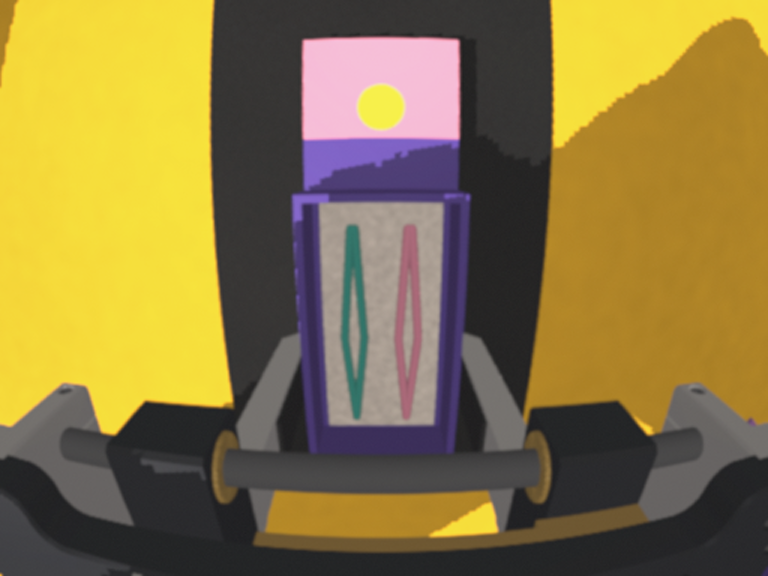

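View pics/s9.png

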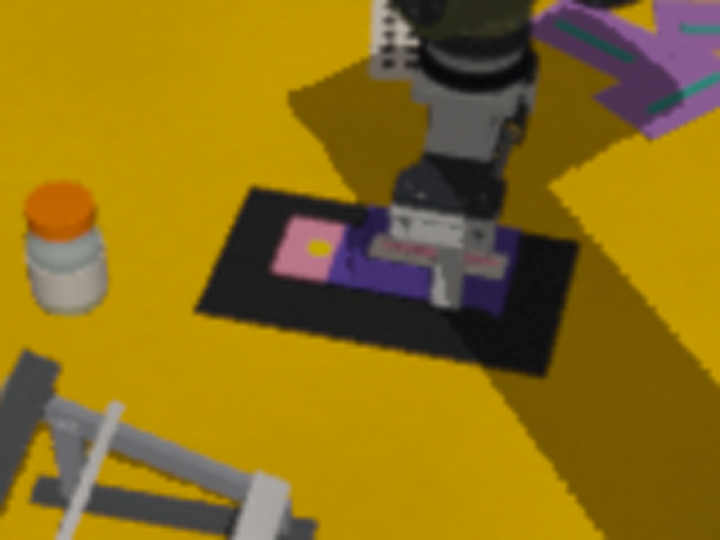

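>>> carry_out(deltas=[[[0.05,0,0],0,255],[[0.1,0,0],0,255],[[0.1,0,0],0,255],[[0.1,0,0],0,0],[[0.1,0,0],0,0],[[0.1,0,0],0,0],[[0.1,0,0],0,0],[[0.1,0,0],0,0]], newtons=3)

```text
time: 12.45
position: [0.4576, -0.2767, 0.0348]
tcp_rot: [[-0.0, 0.001, -1.0], [0.0, -1.0, -0.001], [-1.0, -0.0, 0.0]]
wrist_force: [-0.8, -0.7, -0.4]
grip_width: 0.0934
```

Run:
```python
from h import *
s=monitor.get_state();print(s['position'],s['wrist_force'],s['grip_width'])
save(snap('wrist'),'w10.png',s=1.5)
```

```text
[ 0.45757787 -0.27668527  0.03484978] [-0.75904179 -0.73024525 -0.36228572] 0.09336120639541262
```

View pics/w10.png

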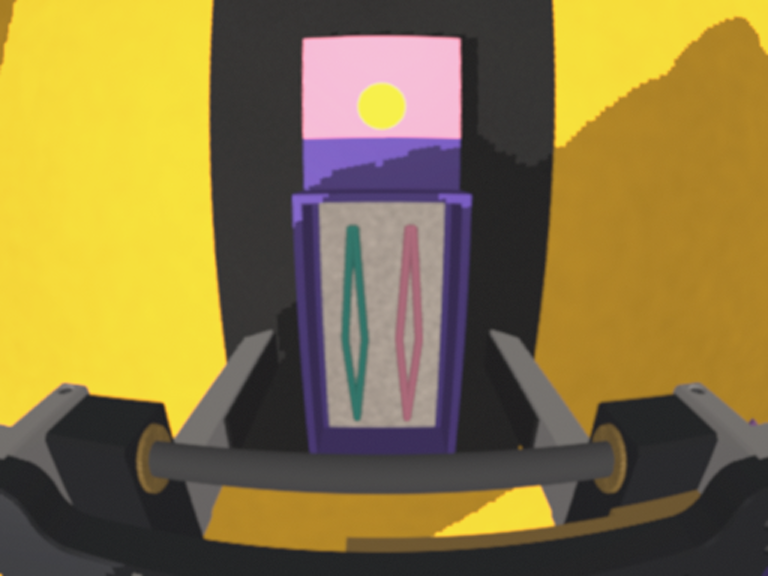

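Fingers are open and clear on both sides (fingers at px 275 and 490, tray walls at 293 and 470). Now I retreat straight up.

>>> carry_out(deltas=[[[-1,0,0],0,0],[[-3,0,0],0,0],[[-6,0,0],0,0],[[-10,0,0],0,0],[[-14,0,0],0,0],[[-16,0,0],0,0],[[-16,0,0],0,0],[[-16,0,0],0,0]])

```text
time: 13.3
position: [0.4574, -0.2766, 0.1948]
tcp_rot: [[0.0, 0.0, -1.0], [-0.0, -1.0, -0.0], [-1.0, 0.0, -0.0]]
wrist_force: [0.2, -0.6, 0.4]
grip_width: 0.0938
```

>>> carry_out(deltas=[[[0,0,3],0,0],[[0,0,8],0,0],[[0,0,12],0,0],[[0,0,12],0,0],[[0,0,12],0,0],[[0,0,12],0,0]])

```text
time: 13.9
position: [0.3382, -0.2767, 0.1944]
tcp_rot: [[-0.001, 0.001, -1.0], [0.001, -1.0, -0.001], [-1.0, -0.001, 0.001]]
wrist_force: [-0.2, 0.5, 0.3]
grip_width: 0.0939
```

Run:
```python
from h import *
s=monitor.get_state();print(s['time'],s['position'],s['wrist_force'],s['grip_width'])
save(snap('wrist'),'w11.png',s=1.5); save(snap('side'),'s11.png',(190,80,350,200),4.5);save(snap('top'),'t11.png',s=1.5)
```

```text
13.9 [ 0.33817894 -0.27674051  0.19440059] [-0.22591615  0.45257613  0.28090915] 0.09392868428720753
```

View pics/w11.png

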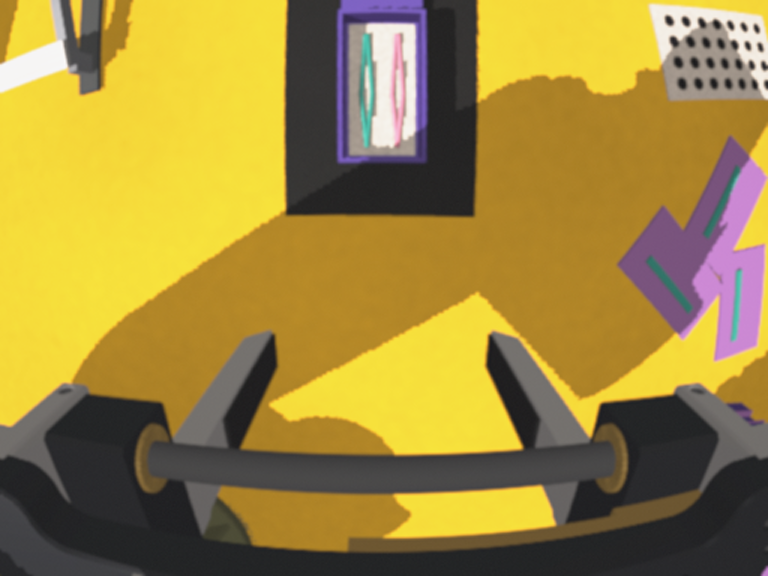

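View pics/s11.png

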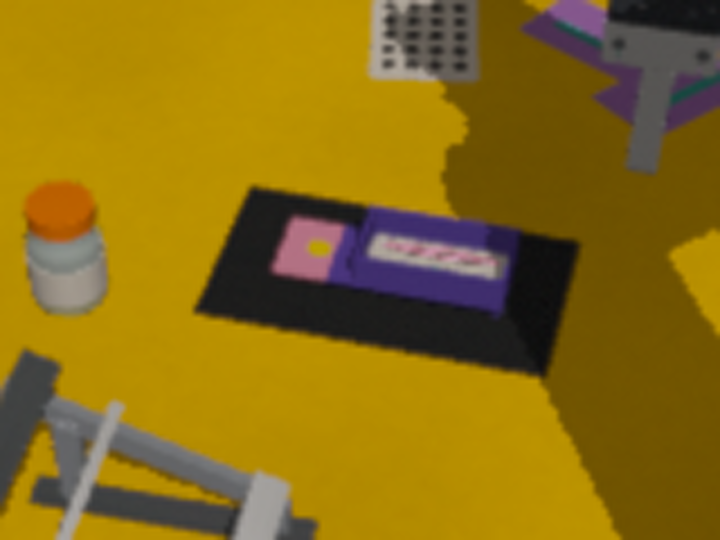

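View pics/t11.png

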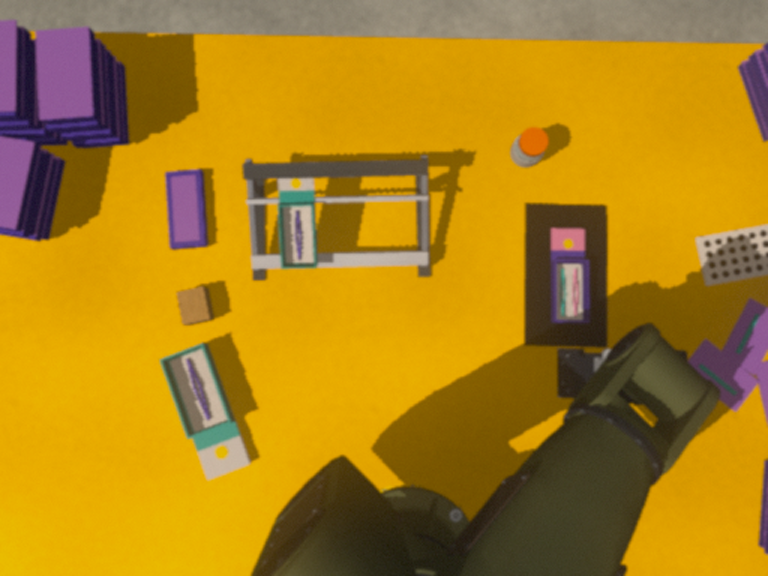

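```bash
python3 -c "
from h import *
print(r.hand_in())"
```

```text
the job is handed in; nothing more can be done
None
```

I took the purple tray off the rack, set it down on the black mat and let go, then handed the job in at about 14 s. No verdict is reported.

- **Levelling:** I gripped the tray lightly (5 N) across its walls and raised the lower end until it was nearly level. The wrist camera put it at 1.7°, hook tip about 82 mm above the table and 9 mm behind the ledge edge.
- **Lifting the hook:** I tightened to 50 N, lifted about 15 mm and drew the tray out. No contact force showed while drawing it out.
- **Placing:** I lowered the tray until the wrist force showed contact, at a tool height of about 37 mm. I then eased the grip to 3 N, opened, and backed away.

**Last checks:** the final top, side and wrist pictures show the tray upright, wholly within the mat and clear of the fingers. The teal tray is still hanging, and the jar, carton and gift box look unmoved. The wrist force was near zero.

**What disagreed:**
- After the 14.5 mm lift, the wrist camera put the hook tip at 96.4 mm, below the required 98 mm. The same fit read the tray about 3 mm low when it was resting on the ledge, so the true height was probably about 99 mm. I raised it 1 mm more, to about 100 mm, before drawing it out, and the hook then cleared the ledge without contact.
- The tray's final level on the mat was judged from the pictures and not measured separately.

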